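Snug down the filter holder lid in cross passes

TASK

Two opposite wing nuts on the steel filter holder's lid are already home, their wings pointing at the lid's centre; the other two, facing each other across the lid, are still loose. With the slotted wrench only, turn one loose nut clockwise about half of its way, then cross over and turn the opposite one home, and go back to bring the first home as well, so that the wings of all four point at the centre. Then stand the wrench upright on the bench again, slot down.

Things in the scene. Friction and masses are not known exactly. Their poses are not given: they have to be found in the camera images.
- holder: Fixed round steel filter holder, 190 mm wide, lid top at 80 mm; origin: centre of underside. Wing nuts on the lid 70 mm from centre: loose nut_a on its +x axis, nut_b on -x, those already home on +y and -y. Nut: hub 20 mm wide, 12 high; above it two wings in line, 50 mm tip to tip, 6 thick, tops 110 mm above the bench. At home that line points at the lid's centre, where a port rises 34 mm, 38 wide.
- wrench: Loose 0.3 kg wrench, stands upright; origin: centre of underside. Foot 54 (x) by 44 mm; slot under it along x, 16 wide, 16 deep, takes a nut's wings with 10 deg play each way. Grip bar along x: 76 long, 18 thick, 72 to 94 mm above origin; stem 16. Seated on a nut, origin is 94 mm above the bench; 98 drives, over 112 is clear. The like tool with a round foot and no slot is a bystander.
- nut_a (a joint): Turn in rad of the loose wing nut on the holder's +x axis, growing clockwise from above. Its wings' line lies (1.047 - reading) counterclockwise from the holder's x axis. Loose: near 0 (within 0.12); home: 1.047; stop: 1.2. Turns against a steady friction of 0.06 N m and stays where it is left.
- nut_b (a joint): The same for the loose nut on the holder's -x axis: the wings' line lies (1.047 - reading) counterclockwise from the holder's x axis; near 0 loose, 1.047 home, stop at 1.2; same friction.
Not all that is in view belongs to the job. Of the things that look like the holder, the smaller one is meant.

How it is judged (in metres and radians):
On the way, in this order (a step that is already met when the one before it is completed fails the run):
1. the wrench has turned one loose nut part of its way (15 to 50 degrees) while the opposite one is still loose (under 14 degrees) (contact force between wrench and holder above 0.3 N and ((value of joint nut_a between 0.26 and 0.87 rad and value of joint nut_b below 0.25 rad) or (value of joint nut_b between 0.26 and 0.87 rad and value of joint nut_a below 0.25 rad))).
2. the wrench has turned the opposite nut too (both past 15 degrees) (contact force between wrench and holder above 0.3 N and value of joint each of nut_a, nut_b above 0.26 rad).
At the end, for the whole second after the job is handed in: Both nuts are home (each reads over 0.87 rad: wings within 10 degrees of pointing at the centre), and the wrench stands upright on the bench (tilt under 10 degrees, its underside within 12 mm of the bench), at rest (value of joint each of nut_a, nut_b above 0.87 rad and height (world z) of wrench below 0.012 m and angle between wrench's own z axis and vertical below 0.17 rad and linear speed of wrench below 0.02 m/s); the robot touches nothing.
It fails at once if one nut was turned all the way home (over 0.87 rad) while the opposite one was still loose (under 0.25 rad) ((value of joint nut_a above 0.87 rad and value of joint nut_b below 0.25 rad) or (value of joint nut_b above 0.87 rad and value of joint nut_a below 0.25 rad)).
It fails at once if the fingers pushed on the holder or its nuts (over 3 N); only the wrench may turn them (contact force between the fingers and holder above 3 N).
It also fails if it takes over 72 s, if anything falls off the work surface, if the arm or the gripper's body presses on something with over 40 N, if the wrist force passes 120 N, or if a joint passes its speed limit or range.

ROBOT

A 7-joint arm with a two-finger parallel gripper is mounted at the origin on the work surface. World frame = base frame: x ahead of the robot, y to its left, z up, the work surface at z = 0. Lengths are in mm, angles in degrees, forces in N, time in s.
With the tool pointing down it reaches from about 350 to 900 mm from the base axis. Payload 19.9 kg.
Tool frame: the origin (TCP) lies at the very end of the fingers, on their centre line; the grasp point (between the pads) lies ctrl.tcp_to_grasp behind it (ctrl.tcp_to_grasp is the distance from the TCP to the grasp point, in mm); z points along the fingers, x is the direction in which the jaws open and shut, and the axes are right-handed (so a half turn about z gives the same grasp; the last joint's range is limited). The gripper opens to 94 mm and grips with 3 to 60 N. Pads are 16 mm wide; open, the fingers measure 119 mm over their backs; the gripper's body (75 mm by 177 mm) begins 78 mm behind the grasp point.
Start: joints at [-73.768, 23.915, -0.59, 92.452, 0.269, 63.638, -3.037], TCP at [199.439, 592.303, 205.425] pointing down, gripper open.
Joint ranges: [-161.28, 161.28], [-22.2, 115.67], [-73.04, 71.86], [3.21, 147.25], [-68.34, 248.33], [10.77, 114.83], [-161.83, 161.83]. Speed limits (degrees/s): [108.29, 108.29, 136.94, 136.94, 172.46, 172.46, 172.46].

INTERFACE

Orientations are given as [roll, pitch, yaw] about the fixed x, y, z axes, in that order (R = Rz(yaw) Ry(pitch) Rx(roll)).
In Python, from rig import ctrl gives the robot as it stands. The module is installed in compiled form; this text tells all that it offers. Calls block until the motion is done:
- ctrl.move_to(position, orientation): joint-space move of the TCP to a pose.
- ctrl.servo_line(position, orientation=None, max_speed=150, contact_N=None): straight line of the TCP; orientation=None keeps the orientation; max_speed is the mean speed in mm/s. With contact_N (N) it stops when the force on the tool has changed by that much, and returns True; else False.
- ctrl.move_j(angles): joint-space move.
- ctrl.gripper_to(opening, newtons=None): finger opening in mm; newtons is the grip in N (None keeps the last); returns when the fingers have stopped.
- ctrl.pause(seconds).
- ctrl.ik(position, orientation): joint angles nearest the present ones, or None.
- ctrl.get_state(): the state.
- ctrl.read_camera(name): name is "side" or "top" or "wrist"; returns the picture (480x640x3 uint8, red, green, blue); there is no depth.
- ctrl.get_calibration(name): a dict with "K" (3x3 intrinsics, pixels), "k1" (the pictures are not rectified: a ray, as slopes to the right and down, at radius r is drawn at 1 + k1 r^2 times it, then the intrinsics apply), "pose" (4x4, takes a point from camera to world coordinates). Camera axes: x right, y down, z forward; pixel columns grow to the right and rows downward; lengths in mm; the calibration is good to about 2 mm. A picture is of the moment at which its call begins: read the wrist's pose just before it. get_calibration takes no time and is no camera call; for the wrist camera it gives the pose at the moment of the call.
A pose or a line that the arm cannot do raises ctrl.Unreachable and nothing moves.
- ctrl.hand_in(): hands the job in, once; it reports no verdict.
The state is a dict: "time_s": time; "joint_positions": joint angles; "dq": joint speeds; "effort": joint torques, N m; "eef_pos": TCP position; "tcp_rot": TCP orientation; "force": force on the tool from outside, world axes, zero at the start; "moment": the same for the moment, N m; "width": finger opening in mm.
Only numpy, scipy, OpenCV 4.12 (cv2) and the standard library are available. Lean on these libraries where they do the work, as an engineer would, in place of code of your own. Each camera call takes 0.05 s, during which the arm holds its last target.

## Working session

There is one attempt and no reset: what is moved stays moved. The work goes in short steps, each a Python script; the robot and the scene stay as the last script left them, time stands still between calls to the robot, and variables do not carry over. Pictures are saved under pics/ and viewed, and the job is handed in when it is done.

```bash
mkdir -p pics; ls
python3 - <<'E'
from rig import ctrl
import cv2, numpy as np
print(ctrl.get_state()['time_s'], ctrl.tcp_to_grasp)
for n in ["side","top","wrist"]:
    c=ctrl.get_calibration(n); im=ctrl.read_camera(n)
    cv2.imwrite(f"pics/{n}0.png",im[:,:,::-1]); print(n,np.round(c["K"],1).tolist(),c["k1"],np.round(c["pose"],3).tolist())
E
```

```text
pics
0.0 18.8
side [[455.8, 0.0, 314.9], [0.0, 455.8, 246.1], [0.0, 0.0, 1.0]] 0.0015735844748536543 [[0.968, -0.111, 0.226, 275.203], [-0.251, -0.516, 0.819, -720.699], [0.026, -0.849, -0.527, 575.324], [0.0, 0.0, 0.0, 1.0]]
top [[496.6, 0.0, 315.1], [0.0, 496.6, 243.3], [0.0, 0.0, 1.0]] 0.042782288267884695 [[0.026, -0.994, 0.109, 374.564], [-0.999, -0.024, 0.02, 11.02], [-0.018, -0.109, -0.994, 988.12], [0.0, 0.0, 0.0, 1.0]]
wrist [[372.5, 0.0, 312.5], [0.0, 372.5, 235.7], [0.0, 0.0, 1.0]] -0.044717598712874194 [[0.32, 0.909, 0.268, 121.447], [0.948, -0.306, -0.091, 617.938], [-0.001, 0.283, -0.959, 383.378], [0.0, 0.0, 0.0, 1.0]]
```

View pics/side0.png

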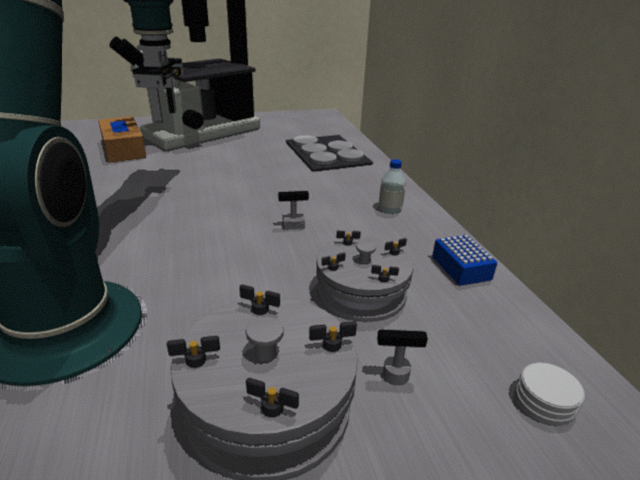

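View pics/top0.png

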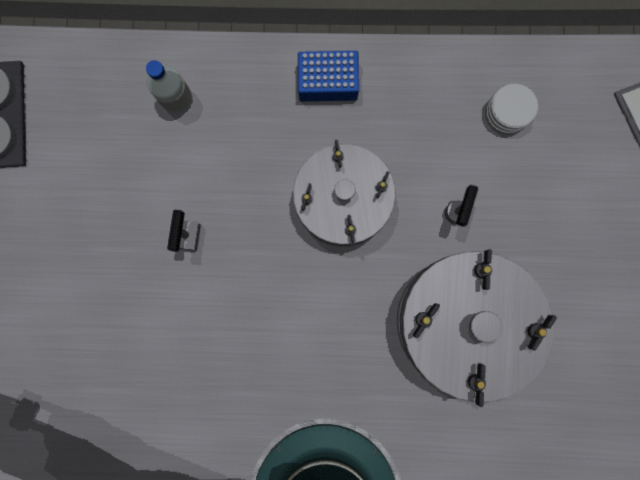

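View pics/wrist0.png

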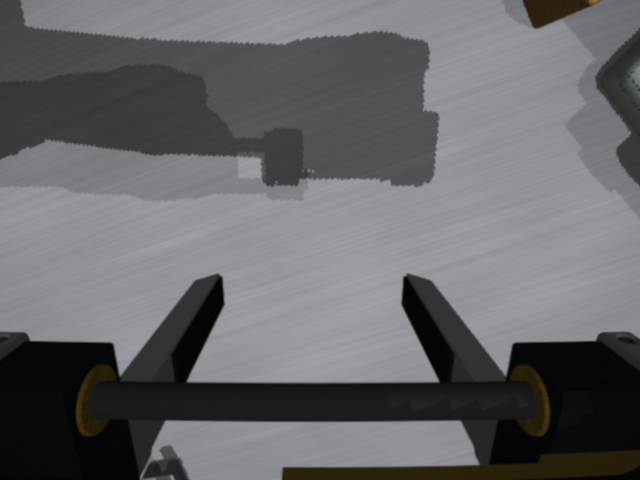

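The smaller holder is at top (345,192) and side (364,270). The larger lookalike is at top (480,325). Two tools could be the wrench: top (180,232) / side (293,210), which seems to have a rectangular foot, and top (463,207) / side (400,355), which seems to have a round foot. I'll confirm this in enlarged crops.

Run:
```python
import cv2, numpy as np
s=cv2.imread("pics/side0.png"); t=cv2.imread("pics/top0.png")
a=cv2.resize(s[180:240,260:330],(390,300),interpolation=cv2.INTER_CUBIC)
b=cv2.resize(s[320:392,365:440],(390,300),interpolation=cv2.INTER_CUBIC)
c=cv2.resize(t[200:262,150:220],(390,300),interpolation=cv2.INTER_CUBIC)
d=cv2.resize(t[135:255,280:410],(390,300),interpolation=cv2.INTER_CUBIC)
cv2.imwrite("pics/crop0.png",np.vstack([np.hstack([a,b]),np.hstack([c,d])]))
```

```text
(no output)
```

View pics/crop0.png

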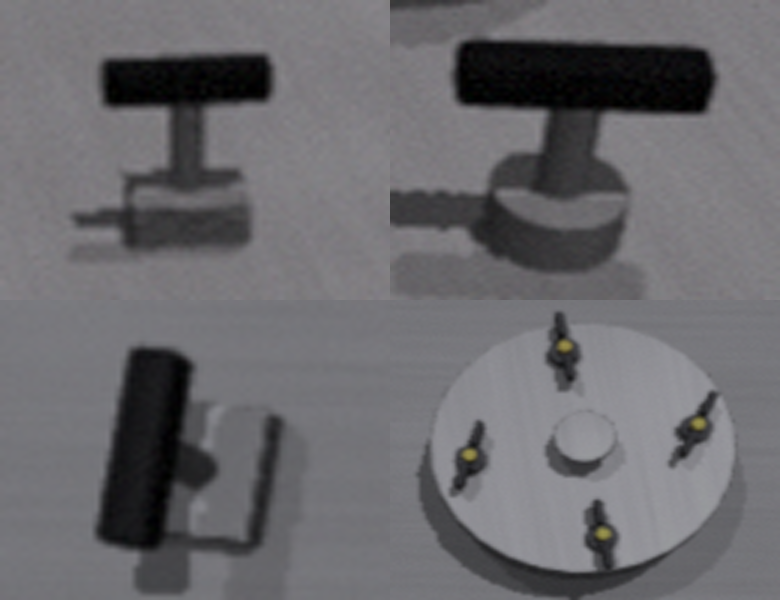

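The crops settle it. The tool at top (180,232) has the rectangular slotted foot, so it is the wrench, and the round-footed one is the bystander. On the small holder the upper and lower nuts point at the centre (home), and the left (307,197) and right (382,185) nuts are loose. Next I'll measure them.

```bash
cat > h.py <<'E'
from rig import ctrl
import cv2, numpy as np
def ray(cal,uv):
    K=np.array(cal["K"]);k=cal["k1"];P=np.array(cal["pose"])
    d=np.array([(uv[0]-K[0,2])/K[0,0],(uv[1]-K[1,2])/K[1,1]]);s=d.copy()
    for _ in range(10): s=d/(1+k*(s@s))
    v=P[:3,:3]@np.array([s[0],s[1],1.0]); return P[:3,3],v
def onz(cal,uv,z):
    o,v=ray(cal,np.array(uv,float)); return o+v*(z-o[2])/v[2]
def tri(c1,u1,c2,u2):
    A=[];b=[]
    for c,u in((c1,u1),(c2,u2)):
        o,v=ray(c,np.array(u,float));v=v/np.linalg.norm(v);M=np.eye(3)-np.outer(v,v);A.append(M);b.append(M@o)
    A=np.vstack(A);b=np.hstack(b);x=np.linalg.lstsq(A,b,rcond=None)[0]
    return x,np.linalg.norm(A@x-b)
def proj(cal,p):
    K=np.array(cal["K"]);P=np.array(cal["pose"]);q=P[:3,:3].T@(np.array(p,float)-P[:3,3]);s=q[:2]/q[2]
    s=s*(1+cal["k1"]*(s@s));return s*[K[0,0],K[1,1]]+K[:2,2]
E
cat > meas.py <<'E'
from h import *
cal={n:ctrl.get_calibration(n) for n in("top","side")}
def blobs(mask,off,amin):
    n,l,st,c=cv2.connectedComponentsWithStats(mask.astype(np.uint8))
    return [(c[i]+off,st[i,4],l==i) for i in range(1,n) if st[i,4]>=amin]
def pca(m,off):
    p=np.argwhere(m)[:,::-1].astype(float)+off; c=p.mean(0); w,v=np.linalg.eigh(np.cov((p-c).T)); return c,v[:,1],np.sqrt(w)
rois={"top":((290,135),(400,250)),"side":((310,220),(420,300))}
for n in cal:
    im=cv2.imread(f"pics/{n}0.png").astype(int); (x0,y0),(x1,y1)=rois[n]; r=im[y0:y1,x0:x1]
    B,G,R=r[...,0],r[...,1],r[...,2]
    print(n,"yellow",[(np.round(c,1).tolist(),int(a)) for c,a,_ in blobs((R-B>35),(x0,y0),2)])
    dk=(r.max(2)<62)
    print(n,"dark",[(np.round(c,1).tolist(),int(a)) for c,a,_ in blobs(dk,(x0,y0),8)])
for n,(x0,y0,x1,y1) in {"top":(150,200,220,262),"side":(265,180,325,240)}.items():
    im=cv2.imread(f"pics/{n}0.png").astype(int)[y0:y1,x0:x1]
    for c,a,m in blobs(im.max(2)<40,(x0,y0),30):
        c,d,w=pca(m,np.array([x0,y0])); print(n,"bar",c,d,w,a)
        e=[c+d*w[1]*1.6,c-d*w[1]*1.6]; print([onz(cal[n],u,85).round(1).tolist() for u in e])
E
python3 meas.py
```

```text
top yellow [([337.7, 153.1], 18), ([382.4, 184.0], 17), ([306.0, 196.5], 16), ([350.6, 228.0], 17)]
top dark [([336.0, 146.3], 32), ([337.6, 159.7], 69), ([384.9, 177.4], 20), ([308.4, 189.9], 27), ([379.4, 190.1], 60), ([305.3, 203.0], 61), ([343.2, 200.8], 35), ([339.3, 240.8], 437)]
side yellow [([348.1, 234.8], 18), ([395.4, 244.2], 20), ([333.3, 259.4], 23), ([384.5, 270.7], 24)]
side dark [([347.7, 236.8], 183), ([394.8, 246.7], 184), ([362.7, 257.5], 166), ([333.0, 261.7], 211), ([344.9, 290.0], 1119), ([384.1, 272.8], 229)]
top bar [176.32704403 231.03563941] [-0.13108797  0.99137074] [ 3.77362622 11.10710027] 477
[[457.3, 287.5, 85.0], [522.7, 282.7, 85.0]]
side bar [292.87890625 195.78515625] [-0.99896425  0.0455019 ] [2.56522276 8.33335747] 256
[[458.6, 283.9, 85.0], [524.6, 277.6, 85.0]]
```

```bash
cat > m2.py <<'E'
from h import *
T,S=ctrl.get_calibration("top"),ctrl.get_calibration("side")
t=np.array([(337.7,153.1),(382.4,184.0),(350.6,228.0),(306.0,196.5)])
# match by projecting top points (z~103) to side
sy=np.array([(348.1,234.8),(395.4,244.2),(333.3,259.4),(384.5,270.7)])
P=[]
for u in t:
    q=proj(S,onz(T,u,105)); j=np.argmin(np.linalg.norm(sy-q,axis=1)); x,r=tri(T,u,S,sy[j]); P.append(x); print(u,sy[j],q.round(1),x.round(1),round(r,2))
P=np.array(P); c=P.mean(0); print("centre",c, np.linalg.norm(P-c,axis=1))
for z in (100,103,106,110):
    Q=np.array([onz(T,u,z) for u in t]);Q2=np.array([onz(S,sy[j],z) for j in (0,1,3,2)])
    print(z,Q.mean(0).round(1),np.linalg.norm(Q-Q.mean(0),axis=1).round(1),"side",Q2.mean(0).round(1))
print("loose axis deg",np.degrees(np.arctan2(*(P[1]-P[3])[1::-1])),"home axis",np.degrees(np.arctan2(*(P[0]-P[2])[1::-1])))
print("bar",tri(T,(176.33,231.04),S,(292.88,195.79)))
E
python3 m2.py
```

```text
[337.7 153.1] [395.4 244.2] [394.5 241.7] [639.6  -7.9  98.9] 0.5
[382.4 184. ] [384.5 270.7] [384.  267.8] [583.4 -90.3  98.7] 0.03
[350.6 228. ] [333.3 259.4] [332.6 256.6] [501.5 -34.2  98.7] 0.41
[306.  196.5] [348.1 234.8] [347.3 232.3] [557.7  48.   98.7] 0.66
centre [570.55531402 -21.10437175  98.76997061] [70.32205269 70.36550683 70.23440174 70.25708024]
100 [570. -21. 100.] [70.2 70.4 70.2 70.2] side [570.1 -22.9 100. ]
103 [569.4 -20.9 103. ] [70.  70.1 69.9 70. ] side [568.2 -27.3 103. ]
106 [568.7 -20.8 106. ] [69.7 69.9 69.7 69.8] side [566.4 -31.7 106. ]
110 [567.8 -20.6 110. ] [69.4 69.6 69.4 69.4] side [563.9 -37.6 110. ]
loose axis deg -79.47058982524388 home axis 10.760897479177062
bar (array([491.31153094, 285.65998216,  82.60706513]), np.float64(1.6275104620462537))
```

Triangulation is consistent. All four nuts lie 70.3 mm from the centre, against 70 given, and the bar centre is at z 82.6, against 83. Next I'll check IK for both yaw branches, then take a wrist look at the holder.

Run:
```python
from h import *
s=ctrl.get_state(); print(s['tcp_rot'],s['eef_pos'],s['time_s'])
a=np.radians(-79.35);C=np.array([570.5,-21.1]);A=C+70*np.array([np.cos(a),np.sin(a)]);B=2*C-A
print(A,B)
for off in (90,-90):
  print("W",off,np.round(ctrl.ik([491.3,285.7,64],[180,0,-4.7+off]) if ctrl.ik([491.3,285.7,64],[180,0,-4.7+off]) is not None else [np.nan],1))
  for nm,p in(("A",A),("B",B)):
    for y in(-10,-25,-60,-95):
      for z in(156,190):
        q=ctrl.ik([p[0],p[1],z],[180,0,y+off]); print(nm,y,z,None if q is None else np.round(q,0).astype(int).tolist())
```

```text
[1.79993429e+02 5.32213340e-02 7.13929984e+01] [199.35429144 592.05720555 204.97366473] 0.15
[583.43663374 -89.89421129] [557.56336626  47.69421129]
W 90 [-37.8  28.3   5.7 107.3  -3.8  44.7  55.3]
A -10 156 [-24, 28, 40, 101, -20, 58, 103]
A -10 190 [-26, 26, 41, 100, -19, 62, 102]
A -25 156 [-25, 28, 41, 101, -22, 58, 89]
A -25 190 [-27, 26, 43, 100, -20, 62, 88]
A -60 156 [-27, 29, 44, 101, -23, 59, 56]
A -60 190 [-28, 27, 45, 100, -21, 62, 54]
A -95 156 [-26, 29, 43, 101, -22, 59, 20]
A -95 190 [-27, 26, 44, 100, -20, 62, 18]
B -10 156 [-28, 22, 24, 105, -11, 55, 81]
B -10 190 [-29, 19, 26, 104, -10, 59, 81]
B -25 156 [-29, 22, 27, 105, -12, 55, 67]
B -25 190 [-31, 20, 28, 104, -11, 59, 66]
B -60 156 [-33, 23, 32, 106, -14, 56, 35]
B -60 190 [-34, 20, 33, 104, -13, 59, 33]
B -95 156 [-36, 23, 35, 106, -16, 56, 1]
B -95 190 [-37, 21, 36, 104, -14, 60, 0]
W -90 [ -60.1   32.5   34.9  108.   -24.8   47.2 -106.9]
A -10 156 [-37, 37, 61, 102, -35, 63, -64]
A -10 190 [-37, 33, 60, 100, -31, 66, -68]
A -25 156 [-38, 37, 62, 102, -37, 64, -78]
A -25 190 [-38, 34, 62, 100, -33, 66, -81]
A -60 156 [-38, 37, 62, 102, -37, 64, -113]
A -60 190 [-38, 34, 62, 100, -33, 66, -116]
A -95 156 [-38, 37, 62, 102, -37, 64, -148]
A -95 190 [-38, 34, 62, 100, -33, 66, -151]
B -10 156 [-45, 27, 47, 106, -23, 57, -87]
B -10 190 [-45, 24, 48, 104, -20, 61, -90]
B -25 156 [-54, 34, 62, 106, -34, 61, -93]
B -25 190 [-54, 30, 62, 104, -30, 64, -97]
B -60 156 [-54, 34, 62, 106, -34, 61, -128]
B -60 190 [-54, 30, 62, 104, -30, 64, -132]
B -95 156 [38, 34, -62, 103, 33, 64, 139]
B -95 190 [39, 31, -62, 101, 29, 66, 142]
```

Run:
```python
from h import *
import pickle
ctrl.move_to([620,-38,235],[180,0,70])
cal=ctrl.get_calibration("wrist"); im=ctrl.read_camera("wrist"); pickle.dump(cal,open("w1.pkl","wb"))
cv2.imwrite("pics/w1.png",im[:,:,::-1]); print(ctrl.get_state()['time_s'])
```

```text
2.875
```

View pics/w1.png

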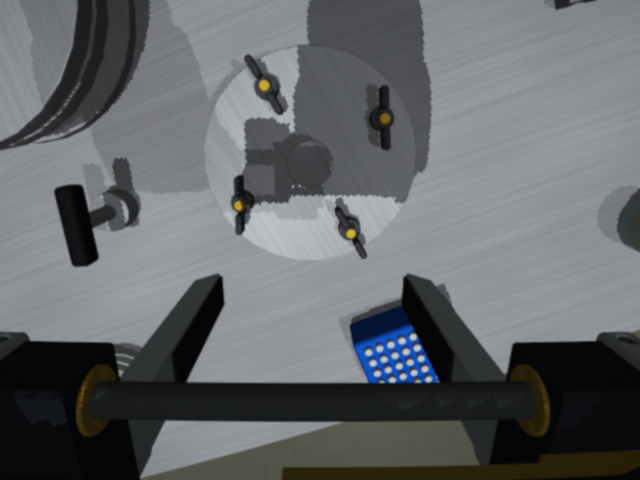

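The wrist view shows the home nuts at (264,86) and (350,234), and the loose ones at (384,118) and (240,205). I'll fit the wing lines.

Run:
```python
from h import *
import pickle
cal=pickle.load(open("w1.pkl","rb")); im=cv2.imread("pics/w1.png").astype(int)
Z=[]
for u in [(264,86),(384,118),(350,234),(240,205)]:
    x,y=u; r=im[y-10:y+11,x-10:x+11]; m=np.argwhere(r[...,2]-r[...,0]>50)[:,::-1]; yc=m.mean(0)+[x-10,y-10]
    p=onz(cal,yc,98.8); Z.append(p)
    for zz in (104,110):
        W=[]
        x0,y0=x-45,y-45
        rr=im[y0:y0+90,x0:x0+90].max(2)<48
        n,l,st,c=cv2.connectedComponentsWithStats(rr.astype(np.uint8),connectivity=8)
        lab=[k for k in range(1,n) if st[k,4]>15]
        pts=np.array([onz(cal,(b+x0,a+y0),zz)[:2] for a,b in np.argwhere(np.isin(l,lab))])
        d=pts-p[:2]; rad=np.linalg.norm(d,axis=1); s=(rad>12)&(rad<27)
        d=d[s]; q=pts[s]; w,v=np.linalg.eigh(np.cov((q-q.mean(0)).T)); e=v[:,1]
        t=(q-q.mean(0))@e
        print(u,len(q),zz,p.round(1),"ang",round(np.degrees(np.arctan2(e[1],e[0])),1),"ext",t.min().round(1),t.max().round(1),"mid",q.mean(0).round(1),"std",np.sqrt(w).round(1))
Z=np.array(Z);c=Z.mean(0);print(c,np.linalg.norm(Z-c,axis=1)); 
for i,j in((0,2),(1,3)):d=Z[i]-Z[j];print(np.degrees(np.arctan2(d[1],d[0])))
```

```text
(264, 86) 69 104 [499.7 -34.6  98.8] ang -169.2 ext -19.8 27.1 mid [504.4 -31. ] std [ 1.3 16.6]
(264, 86) 74 110 [499.7 -34.6  98.8] ang -169.1 ext -18.4 27.5 mid [506.  -30.2] std [ 1.5 15.5]
(384, 118) 343 104 [556.3  47.9  98.8] ang 164.3 ext -25.0 23.6 mid [555.1  45.5] std [ 4.  17.1]
(384, 118) 371 110 [556.3  47.9  98.8] ang 164.2 ext -24.5 23.2 mid [554.8  43.8] std [ 4.3 16.2]
(350, 234) 80 104 [639.   -8.6  98.8] ang -162.7 ext -31.2 11.2 mid [622.6  -8.2] std [2.5 9.4]
(350, 234) 75 110 [639.   -8.6  98.8] ang -159.2 ext -30.0 10.2 mid [621.1  -7.9] std [2.3 7.2]
(240, 205) 256 104 [582.2 -91.7  98.8] ang 161.8 ext -31.0 16.3 mid [575.2 -83.2] std [ 4.1 12.8]
(240, 205) 281 110 [582.2 -91.7  98.8] ang 163.6 ext -30.4 15.8 mid [574.6 -81.4] std [ 3.9 11.5]
[569.30420832 -21.78268065  98.8       ] [70.76724296 70.87001126 70.88684786 71.1320677 ]
-169.42766622378548
100.52340051574288
```

Run:
```python
import cv2,numpy as np
im=cv2.imread("pics/w1.png")
a=[cv2.resize(np.clip(im[y-35:y+35,x-35:x+35].astype(int)*2,0,255).astype(np.uint8),(380,380),interpolation=cv2.INTER_CUBIC) for x,y in((384,118),(240,205))]
cv2.imwrite("pics/crop1.png",np.hstack(a))
for x,y in((384,118),(240,205)):
    g=im[y-35:y+35,x-35:x+35].max(2); print(np.histogram(g,bins=range(0,160,8))[0])
```

```text
[   0   28  134  244  238   86   64   85  416  117  793  904 1725   14
   21   31    0    0    0]
[  0  25 138 115  83  70  66  97 149  89 122 668  30  26  25  24  57  55
 117]
```

View pics/crop1.png

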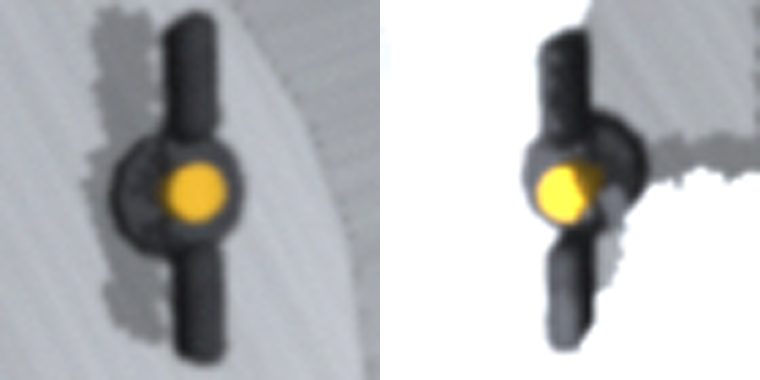

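Run:
```python
from h import *
import pickle
cal=pickle.load(open("w1.pkl","rb"));k=70/380
for nm,(x,y),e in(("B",(384,118),[(192,15),(202,358)]),("A",(240,205),[(183,36),(187,343)])):
    p=[onz(cal,(x-35+(u+.5)*k-.5,y-35+(v+.5)*k-.5),107) for u,v in e]
    d=p[0]-p[1]; print(nm,np.degrees(np.arctan2(d[1],d[0])),np.linalg.norm(d),(p[0]+p[1])/2)
for nm,(x,y) in(("homeL",(264,86)),("homeR",(350,234))):
    im=cv2.imread("pics/w1.png");cv2.imwrite(f"pics/c_{nm}.png",cv2.resize(np.clip(im[y-35:y+35,x-35:x+35].astype(int)*2,0,255).astype(np.uint8),(380,380),interpolation=cv2.INTER_CUBIC))
```

```text
B 164.59622707644905 48.07495607804417 [555.81735571  46.68732759 107.        ]
A 157.64489227592327 48.33810697316062 [581.30046899 -89.2402953  107.        ]
```

Run:
```python
from h import *
import pickle
ctrl.move_to([535,283,230],[180,0,85.3])
cal=ctrl.get_calibration("wrist"); im=ctrl.read_camera("wrist"); pickle.dump(cal,open("w2.pkl","wb"))
cv2.imwrite("pics/w2.png",im[:,:,::-1]); print(ctrl.get_state()['time_s'])
r=im[0:270].max(2)<45
n,l,st,c=cv2.connectedComponentsWithStats(r.astype(np.uint8))
for i in range(1,n):
    if st[i,4]>150: print(st[i],c[i])
```

```text
4.1833
[ 304  126   23   89 1811] [314.3859746  169.35450028]
[ 57 177  79  93 335] [109.14029851 214.79701493]
[ 11 179 108  91 780] [ 82.02692308 217.8974359 ]
[  0 181 110  89 863] [ 70.81575898 220.75550406]
[ 52 242  30  28 428] [ 65.20794393 255.86682243]
[602 249  38  21 226] [616.74336283 256.68584071]
```

View pics/w2.png

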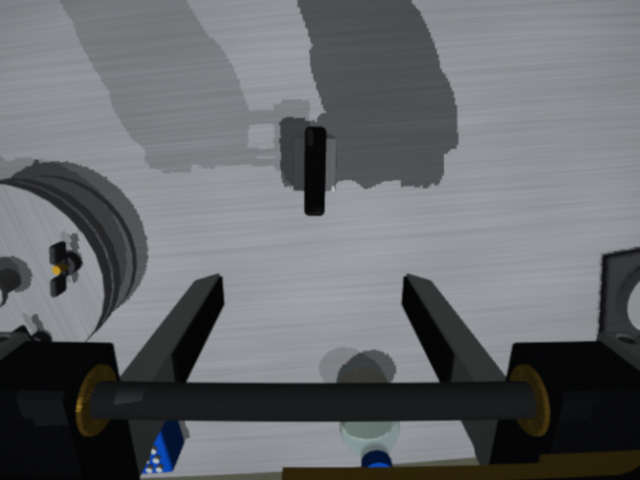

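The bar is at (314,169), spanning rows 126 to 214, with the rectangular foot beneath it.

Run:
```python
from h import *
import pickle
cal=pickle.load(open("w2.pkl","rb"));im=cv2.imread("pics/w2.png")
r=(im[100:230,290:345].max(2)<45).astype(np.uint8)
cn=max(cv2.findContours(r,cv2.RETR_EXTERNAL,cv2.CHAIN_APPROX_NONE)[0],key=cv2.contourArea).reshape(-1,2)+[290,100]
for z in(83,90,94):
    q=np.array([onz(cal,u,z)[:2] for u in cn]).astype(np.float32)
    (c,s,a)=cv2.minAreaRect(q); print(z,np.round(c,1),np.round(s,1),round(a,1))
```

```text
83 [491.7 286.5] [18.7 76. ] 84.8
90 [490.9 286.6] [18.3 74.3] 84.8
94 [490.4 286.6] [18.  73.4] 84.8
```

Size is 76 x 18.5 mm as stated, centre about (491.3, 286.2), yaw -5.2 deg, and it agrees with the fixed cameras. Now grasp.

Run:
```python
from h import *
ctrl.move_to([491.3,286.2,120],[180,0,84.8])
print(ctrl.servo_line([491.3,286.2,64.2],max_speed=80,contact_N=8))
ctrl.gripper_to(14,45)
s=ctrl.get_state();print(s['width'],s['eef_pos'],s['tcp_rot'],s['force'],s['time_s'])
ctrl.servo_line([491.3,286.2,200],max_speed=150)
s=ctrl.get_state();print(s['width'],s['eef_pos'],s['force'],s['moment'],s['time_s'])
cv2.imwrite("pics/s2.png",ctrl.read_camera("side")[:,:,::-1]);cv2.imwrite("pics/w3.png",ctrl.read_camera("wrist")[:,:,::-1])
```

```text
False
17.537205613489377 [491.27675457 286.27658487  64.16804262] [ 1.79999073e+02 -2.91074753e-03  8.48051706e+01] [ 0.30608372  0.13941712 -1.6741229 ] 6.725
17.206619312529018 [490.84014141 285.98775462 199.09221781] [ 0.25278463 -0.42091606 -4.43196162] [-0.03349301  0.0020798  -0.02943712] 7.7833
```

View pics/s2.png

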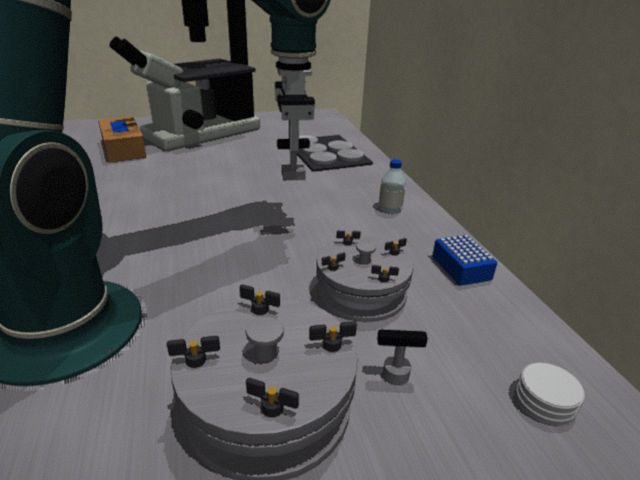

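View pics/w3.png

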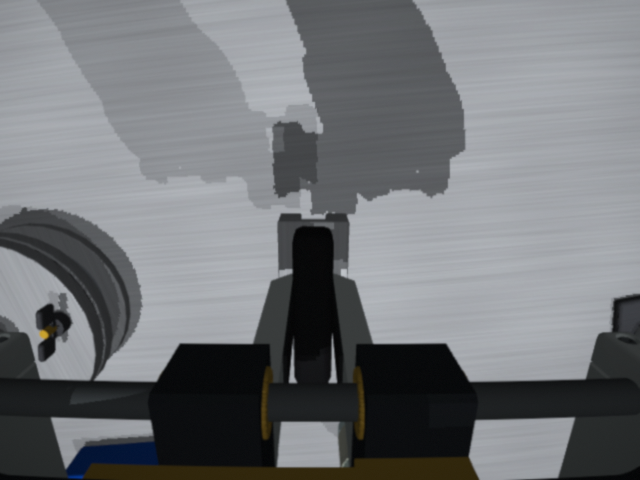

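The wrench is held straight: the bar is between the pads and the foot is level. Now I go to nut_b, the near one, first.

```bash
cat >> h.py <<'E'
G=64.2
A=np.array([582.9,-90.7]);B=np.array([557.1,47.7])
def go(p,wyaw,h,**k): return ctrl.servo_line([p[0],p[1],h+G],[180,0,wyaw+90],**k)
def rep(t=""):
    s=ctrl.get_state();f=s['force'];print(t,"pos",np.round(s['eef_pos'],1),"org z",round(s['eef_pos'][2]-G,1),"yaw",round(s['tcp_rot'][2]-90,1),"F",np.round(f,1),"M",np.round(s['moment'],2),"w",round(s['width'],1),"t",round(s['time_s'],2));return s
def snap(n,cam="side"): cv2.imwrite(f"pics/{n}.png",ctrl.read_camera(cam)[:,:,::-1])
E
python3 - <<'E'
from h import *
ctrl.move_to([B[0],B[1],205],[180,0,-15.4+90]); ctrl.pause(.2); rep("above")
snap("s3");snap("t3","top")
print(go(B,-15.4,113,max_speed=80)); rep("113")
print(go(B,-15.4,97,max_speed=30,contact_N=6)); rep("down")
snap("s4")
E
python3 -c "
import cv2,numpy as np
a=cv2.imread('pics/s3.png')[150:320,290:440];b=cv2.imread('pics/s4.png')[150:320,290:440]
cv2.imwrite('pics/c4.png',cv2.resize(np.hstack([a,b]),None,fx=2.6,fy=2.6,interpolation=cv2.INTER_CUBIC))"
```

```text
above pos [557.   48.9 204.9] org z 140.7 yaw -15.3 F [ 0.5  0.4 -4.2] M [-0.05  0.05 -0.01] w 17.9 t 9.06
False
113 pos [557.   47.5 176.8] org z 112.6 yaw -15.4 F [-0.2  0.  -3.7] M [ 0.04 -0.03 -0.06] w 17.5 t 9.66
False
down pos [557.2  47.7 161.3] org z 97.1 yaw -15.4 F [-0.2 -0.5 -3.7] M [ 0.01 -0.02 -0.02] w 17.5 t 10.34
```

View pics/c4.png

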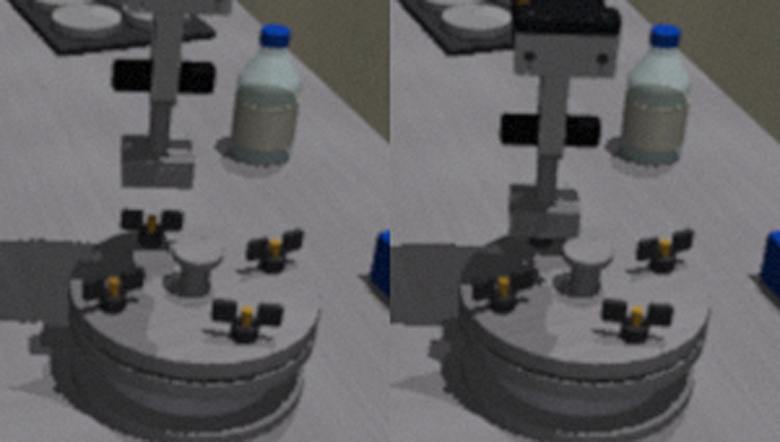

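Run:
```python
from h import *
for y in(-25,-32,-46,-60):
    go(B,y,97,max_speed=60); rep(y)
ctrl.pause(.3); rep("hold"); snap("w5","wrist")
```

```text
-25 pos [557.2  47.8 161.3] org z 97.1 yaw -24.8 F [-0.3 -0.5 -4.6] M [-0.05  0.    0.02] w 17.7 t 10.71
-32 pos [557.1  47.7 161.2] org z 97.0 yaw -31.7 F [ 0.4 -1.  -3.2] M [-0.51  0.06  0.1 ] w 17.6 t 10.98
-46 pos [557.1  47.8 161.2] org z 97.0 yaw -45.6 F [ 0.5 -2.3 -2.6] M [-0.6   0.14  0.07] w 17.9 t 11.38
-60 pos [557.1  47.9 161.1] org z 96.9 yaw -59.6 F [-1.1 -1.2 -4.9] M [-0.54  0.3   0.05] w 17.4 t 11.77
hold pos [557.1  47.7 161.2] org z 97.0 yaw -59.9 F [-0.8 -0.7 -4.7] M [-0.43  0.37  0.1 ] w 17.8 t 12.07
```

```bash
python3 - <<'E'
from h import *
go(B,-50,97,max_speed=60); rep("back")
go(B,-50,116,max_speed=60);go(B,-50,140,max_speed=150); rep("up")
ctrl.move_to([A[0],A[1],205],[180,0,-22.4+90]); ctrl.pause(.2); rep("above A")
snap("s6");snap("t6","top")
E
python3 -c "
import cv2,numpy as np
a=cv2.imread('pics/s6.png')[150:320,290:440];b=cv2.imread('pics/t6.png')[120:260,270:420]
f=lambda i:cv2.resize(i,(390,420),interpolation=cv2.INTER_CUBIC)
cv2.imwrite('pics/c6.png',np.hstack([f(a),f(b)]))"
```

```text
back pos [557.3  47.8 161.4] org z 97.2 yaw -50.2 F [-0.5 -0.1 -3.5] M [-0.04  0.08 -0.03] w 17.4 t 12.44
up pos [557.4  47.8 204.3] org z 140.1 yaw -50.0 F [ 0.4 -0.4 -5.1] M [-0.07  0.06  0.  ] w 17.9 t 13.22
above A pos [582.9 -89.5 204.7] org z 140.5 yaw -22.3 F [-0.1  0.2 -3.7] M [-0.02  0.03  0.  ] w 17.6 t 14.15
```

View pics/c6.png

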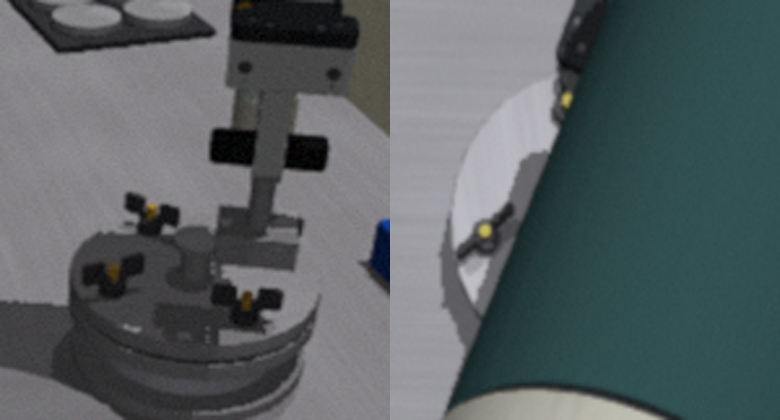

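Nut_b is now turned about halfway; in the top view its wings lie at about -50 deg. Next is nut_a: seat the wrench and turn it home.

Run:
```python
from h import *
go(A,-22.4,113,max_speed=80); rep("113")
c=go(A,-22.4,97,max_speed=30,contact_N=6); rep(f"down {c}")
if not c:
    for y in(-30,-45,-60,-75,-88):
        go(A,y,97,max_speed=60); rep(y)
    ctrl.pause(.3); rep("hold")
```

```text
113 pos [582.7 -90.8 176.8] org z 112.6 yaw -22.4 F [-0.5  0.2 -4.6] M [-0.04 -0.02 -0.  ] w 17.3 t 14.75
down False pos [582.9 -90.7 161.3] org z 97.1 yaw -22.4 F [ 0.  -0.5 -4.1] M [-0.04 -0.02  0.05] w 17.4 t 15.43
-30 pos [583.  -90.6 161.3] org z 97.1 yaw -29.8 F [-0.7  0.4 -4.1] M [0. 0. 0.] w 17.7 t 15.72
-45 pos [582.9 -90.7 161.2] org z 97.0 yaw -44.7 F [-0.2 -1.4 -3.2] M [-0.4   0.28 -0.01] w 17.5 t 16.12
-60 pos [582.9 -90.7 161.2] org z 97.0 yaw -59.6 F [-1.4 -1.1 -4.1] M [-0.5   0.43  0.05] w 17.6 t 16.53
-75 pos [582.9 -90.6 161.1] org z 96.9 yaw -74.6 F [-1. -1. -4.] M [-0.38  0.37  0.08] w 17.5 t 16.94
-88 pos [583.  -90.5 161.2] org z 97.0 yaw -87.6 F [-1.5 -2.3 -4.8] M [-0.28  0.44  0.02] w 17.7 t 17.32
hold pos [582.9 -90.6 161.2] org z 97.0 yaw -87.9 F [-1.6 -0.1 -3.7] M [-0.16  0.55  0.09] w 17.5 t 17.62
```

```bash
python3 - <<'E'
from h import *
go(A,-78.5,97,max_speed=60); rep("back")
go(A,-78.5,116,max_speed=60);go(A,-78.5,140,max_speed=150)
ctrl.move_to([B[0],B[1],205],[180,0,-50+90]); ctrl.pause(.2); rep("above B")
snap("s7")
go(B,-50,113,max_speed=80)
c=go(B,-50,97,max_speed=30,contact_N=6); rep(f"down {c}")
if not c:
    for y in(-58,-70,-80,-88):
        go(B,y,97,max_speed=60); rep(y)
    ctrl.pause(.3); rep("hold")
    go(B,-78.5,97,max_speed=60); rep("back")
    go(B,-78.5,116,max_speed=60);go(B,-78.5,140,max_speed=150)
    ctrl.move_to([491.3,286.2,200],[180,0,84.8]); ctrl.pause(.2); rep("above bench")
    snap("s8");snap("t8","top")
E
python3 -c "
import cv2,numpy as np
a=cv2.imread('pics/s8.png')[200:320,300:430];b=cv2.imread('pics/t8.png')[135:255,280:410]
f=lambda i:cv2.resize(i,(390,360),interpolation=cv2.INTER_CUBIC)
cv2.imwrite('pics/c8.png',np.hstack([f(a),f(b)]))"
```

```text
back pos [583.1 -90.7 161.4] org z 97.2 yaw -78.7 F [-0.6  0.7 -4.9] M [-0.08  0.   -0.  ] w 17.5 t 17.93
above B pos [557.1  46.6 204.8] org z 140.6 yaw -50.1 F [ 0.5 -0.5 -3.7] M [-0.   -0.01 -0.02] w 17.8 t 19.52
down False pos [557.2  47.6 161.3] org z 97.1 yaw -50.0 F [ 0.8 -0.6 -3.3] M [-0.03  0.05 -0.03] w 17.6 t 20.76
-58 pos [557.2  47.8 161.3] org z 97.1 yaw -57.8 F [ 0.3  0.5 -4.7] M [-0.02  0.06  0.02] w 17.4 t 21.05
-70 pos [557.   47.7 161.2] org z 97.0 yaw -69.7 F [-0.3 -1.3 -4. ] M [-0.42  0.34  0.02] w 17.8 t 21.41
-80 pos [557.1  47.8 161.2] org z 97.0 yaw -79.6 F [-1.5 -1.4 -4.2] M [-0.32  0.47  0.06] w 17.8 t 21.73
-88 pos [557.2  47.8 161.2] org z 97.0 yaw -87.6 F [-1.9 -0.5 -4.2] M [-0.25  0.47  0.01] w 17.6 t 22.02
hold pos [557.1  47.7 161.2] org z 97.0 yaw -87.9 F [-1.1 -0.3 -3.8] M [-0.2   0.6   0.02] w 17.7 t 22.32
back pos [557.4  47.7 161.4] org z 97.2 yaw -78.7 F [ 1.4 -0.3 -3.4] M [-0.08  0.09  0.02] w 17.6 t 22.64
above bench pos [491.8 285.1 199.9] org z 135.7 yaw -5.4 F [-0.1 -0.6 -4.1] M [ 0.01 -0.02  0.  ] w 17.5 t 24.59
```

View pics/c8.png

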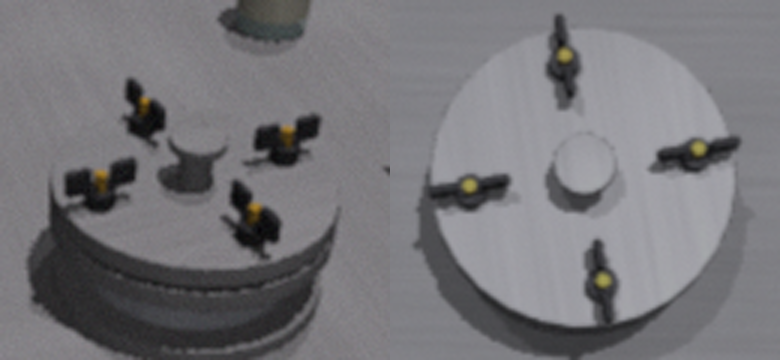

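View pics/s8.png

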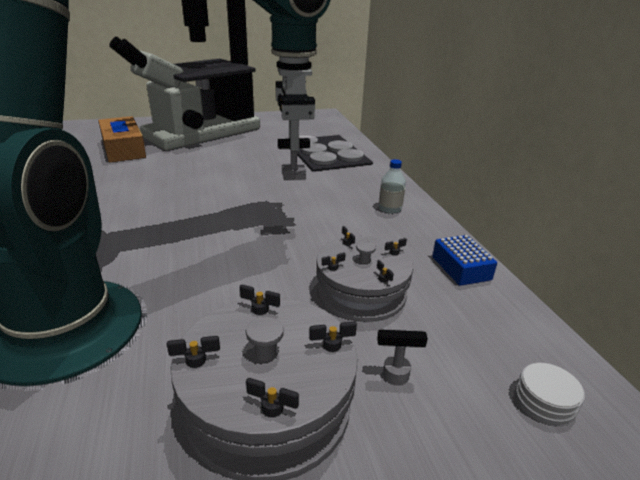

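All four nuts point at the centre: in the crop the right wings slope 11 deg and the left 9 deg, against a nut-to-nut line of 10 deg. Now I set the wrench down.

```bash
python3 - <<'E'
from h import *
P=[491.3,286.2]
ctrl.servo_line(P+[75],[180,0,84.8],max_speed=120)
c=ctrl.servo_line(P+[63.5],max_speed=20,contact_N=4); rep(f"set {c}")
ctrl.gripper_to(40); ctrl.pause(.2); rep("open")
ctrl.servo_line(P+[130],max_speed=80); ctrl.move_to([440,330,260],[180,0,84.8]); ctrl.pause(.3)
rep("clear"); snap("s9");snap("t9","top");snap("w9","wrist")
E
python3 - <<'E'
import cv2,numpy as np
a=cv2.imread('pics/s9.png')[180:310,260:420];b=cv2.imread('pics/t9.png')[130:270,150:410]
cv2.imwrite('pics/c9.png',np.hstack([cv2.resize(a,(345,280)),cv2.resize(b,(440,280))]))
E
```

```text
set True pos [491.2 286.3  64.1] org z -0.1 yaw -5.2 F [-0.9  0.1  6.6] M [-0.05  0.2   0.07] w 17.3 t 26.43
open pos [490.6 286.   63.5] org z -0.7 yaw -5.2 F [ 0.1 -0.2  0.5] M [-0.   -0.04 -0.02] w 40.3 t 27.18
clear pos [440.1 329.5 259.3] org z 195.1 yaw -5.2 F [-0.  -0.1 -0.4] M [ 0.02 -0.03  0.03] w 40.1 t 29.11
```

View pics/c9.png

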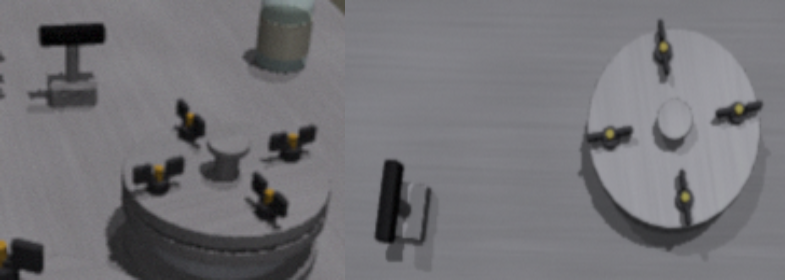

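View pics/s9.png

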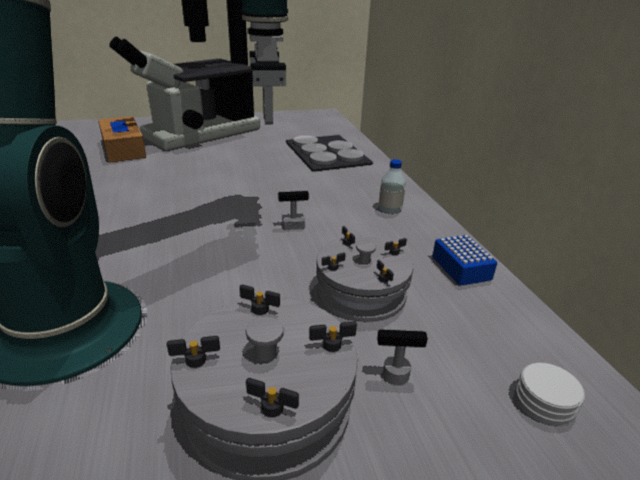

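The wrench stands upright at side (293,210), with all four nuts on the centre line and the gripper clear. I'm handing in.

```bash
python3 -c "
from rig import ctrl
ctrl.hand_in()"
```

```text
the job is handed in; nothing more can be done
```

I turned nut_b about halfway, crossed over and turned nut_a home, then went back and brought nut_b home. All of it was done with the slotted wrench, which I then stood upright, slot down, where it had been. The job was handed in at about 29 s of the 72 s allowed; no verdict was reported.

- **Nuts:** the last top and side views show all four nuts' wings pointing at the lid's centre. The two I turned look within about 1–2° of the line between them. I judged this from pictures, since the joint values can't be read.
- **Turning:** every seating on a nut went to the drive height (97 mm) without any bump, and the sideways forces while turning stayed below about 3 N.
- **Wrench:** it touched down at the height it was gripped at (within about 0.1 mm), looks upright in both views, and the gripper is well clear of it.
- **Disagreement:** the fixed cameras and the wrist camera put the holder's centre about 1.4 mm apart, within the stated calibration error. I used averaged positions. No check failed.

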